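# Pack a cold specimen shipper round the next vial

## Robot

A 6-joint arm with a two-finger parallel gripper is mounted at the origin on a cart in front of the work surface, level with it; the furniture and walls round the work are solid. World frame = base frame: x ahead of the robot, y to its left, z up, the work surface at z = 0. Lengths are in m, angles in rad, forces in N, time in s.
With the tool pointing down it reaches from about 0.375 to 0.9 m from the base axis. Payload 3.1 kg.
Tool frame: the origin (TCP) lies on the centre line of the jaws, within the pads' length; the fingertips stand robot.tip_reach ahead of it and the grasp point (between the pads) lies 8 mm behind it (robot.tip_reach is the distance from the TCP to the fingertips, in m); z points along the fingers, y is the line along which they close (so a half turn about z gives the same grasp; the last joint's range is limited). The gripper opens to 87 mm and grips with 3 to 60 N. Pads are 19 mm wide; open, the fingers measure 117 mm over their backs; the gripper's body (75 mm by 190 mm) begins 51 mm behind the grasp point.
Start: joints at [-1.341, 0.527, 1.433, -0, 1.181, -0.178], TCP at [0.248, -0.574, 0.234] pointing down, gripper open.
Joint ranges: [-3.08, 3.08], [-0.75, 2.2], [0.22, 2.44], [-1.43, 4.57], [0, 2.65], [-2.85, 2.85]. Speed limits (rad/s): [2.79, 2.79, 3.14, 3.14, 3.14, 3.14].

## Interface

Orientations are given as a unit quaternion [x, y, z, w].
In Python, from rig import robot gives the robot as it stands.
- The arm moves only by the tool jog_arm, never from a script. Its argument "motion" is one flat list of numbers, 7 for each row, row after row: the shift along the tool's x, y, z scaled (see below), then the turn, a rotation vector about the tool's x, y, z scaled (see below), then the gripper's target within -1 to 1 (shut at 1, half-way at 0, fully open at -1). In form: [x, y, z, rx, ry, rz, hand, x, y, z, rx, ry, rz, hand, ...]. A call has 1 to 12 rows; each row shifts and turns the commanded pose from where the row before left it, along the tool's axes as they then stand; what a row does not reach is not made up. The controller multiplies each number of a shift by 4 cm and each number of a turn by 4 degrees. A row lasts 1/8 s, in which the tool goes at most 62.5 mm and 10.7 degrees, less where a joint would pass 70% of its speed; a pose out of reach is approached as far as the arm can. A call with a number of a shift or a turn outside -1 to 1 is refused whole. A call with a gripper value outside its range is refused whole. The fingers move at their own pace and stop on an object; "grip_force" is the grip in N (left out, the last holds). Time passes only in rows, so rows that do not move let the fingers close. It gives the time, the measured TCP pose, the force, the opening and the grip force at its end, in the units of the state.
- robot.get_obs(): the state, without advancing time (a new reading comes with each control period).
- robot.camera(name): name is "scene" or "side" or "wrist"; returns the picture (384x512x3 uint8, blue, green, red); there is no depth.
- robot.calibration(name): a dict with "fx", "fy", "cx", "cy" (pixels), "R" (3x3) and "t" (3): a world point X has camera coordinates R X + t; the wrist camera has in their place "T_tool_cam" (4x4, takes a point from camera to tool coordinates, whose origin is the TCP and whose axes are the flange's). Camera axes: x right, y down, z forward; pixel columns grow to the right and rows downward; lengths in m; the calibration is good to about 2 mm. A picture is of the moment at which its call begins: read the wrist's pose just before it. calibration takes no time and is no camera call.
- robot.hand_in(): hands the job in; it is judged then, once.
The state is a dict: "time": time; "q": joint angles; "joint_velocities": joint speeds; "joint_torque": joint torques, N m; "position": TCP position; "tool_rot": TCP orientation; "ft_force": force on the tool from outside, world axes, zero at the start; "moment": the same for the moment, N m; "grip_width": finger opening in m; "grip_force": force on a finger pad.
Only numpy, scipy, OpenCV 4.12 (cv2) and the standard library are available. Lean on these libraries where they do the work, as an engineer would, in place of code of your own. Each camera call takes 0.05 s, during which the arm holds its last target. There are 200 camera calls.

## Task

Pack the open foam shipper: take the first vial from the gravity chute, so that the next one rolls down to the stop, and lay it in the cradle; put one cold brick in the pocket at each end of the shipper so the vial lies between them, and the temperature logger in its pocket beside the vial. Stand the grooved foam cover over the vial once it lies in the cradle; everything is to sit flat and fully home in its place, and the other vials stay in the chute.

Things in the scene. Friction and masses are not known exactly. Their poses are not given: they have to be found in the camera images.
- vial_1_centre (a point): First vial in the chute, lying at the stop: brown glass, white screw cap, a cylinder 28 mm across, 60 mm long, 40 g. Point at its centre; y along the vial from bottom to cap (x, z turn as it rolls). Its ends overhang the chute's 40 mm wide nose by 10 mm each, so grip it end to end (60 mm) and lift straight up. In the cradle it lies along the shipper's x, centre at (0, -27, 28) mm.
- vial_2_centre (a point): Second vial in the chute, the same kind, touching the first; it rolls down to the stop by itself when the first is taken.
- vial_3_centre (a point): Third and last vial in the chute, the same kind, touching the second; it follows.
- chute_stop (a point): Where the centre of a vial at the stop lip of the fixed steel chute lies, 60 mm above the worktop. x points up the track (level; the track rises 12 degrees), y across it, along the vials. The lip is 11 mm high, 14 mm ahead of this point; side walls (outer faces y = +-35 mm, 22 mm high) begin 28 mm up the track.
- brick_1_centre (a point): Blue-grey hard plastic cold brick, 40 x 100 x 42 mm (x, y, z), about 0.2 kg, lying flat on the dark rubber mat. Point at its centre, 21 mm up. Seated in an end pocket of the shipper it lies across it (long side along the shipper's y), centre at (+97 or -97, 0, 37) mm. The two bricks are interchangeable.
- brick_2_centre (a point): The other cold brick, the same in all respects.
- logger_centre (a point): Temperature logger: light grey plastic box 60 x 36 x 26 mm (x, y, z), 60 g, with an oblong display and two round buttons on top, lying flat on the mat; not the square bench timer. Point at its centre, 13 mm up. In its pocket its long side lies along the shipper's x, either way round, centre at (0, 32, 35) mm.
- cap_centre (a point): White foam cover block, 70 x 60 x 40 mm (x, y, z), 30 g, standing on the mat. A groove 44 mm wide, 10 mm deep runs along x in its underside between two 8 mm feet. Point at its centre, 20 mm up. Over the vial it stands on the shipper's top face, groove along the shipper's x, either way round, centre at (0, -27, 56) mm.
- shipper: Lower half of a white foam shipper, fixed, 270 x 140 x 36 mm (x, y, z); origin under its centre. Open pockets, mm in its frame: bricks, x = +-97, y = 0, 52 x 112, floor z = 16; logger, x = 0, y = 32, 72 x 48, floor z = 22; vial cradle, a V trough along x at y = -27, 48 long, mouth 42 wide; beyond its ends finger slots out to x = +-63, 44 wide, floor z = 6.
Mind the look-alikes: they are no part of the job. Leave any purple look-alike of the part that bears brick_1_centre alone.

How it is judged:
At the end, for the whole second after the job is handed in: Vial 1 in the cradle (12 mm along, 6 across, 0.15 rad), cover upright over it (15 and 12 mm), logger flat in its pocket and a brick flat in each end pocket (10 mm), all heights within 5 mm; vial 2 at the stop (6 mm), vial 3 right behind it (centres under 34 mm apart); all at rest (x of vial_1_centre in the frame of shipper between -0.012 and 0.012 m and y of vial_1_centre in the frame of shipper between -0.033 and -0.021 m and z of vial_1_centre in the frame of shipper between 0.023 and 0.033 m and angle between the y axis of vial_1_centre and the x axis of shipper, either way round below 0.15 rad and x of cap_centre in the frame of shipper between -0.015 and 0.015 m and y of cap_centre in the frame of shipper between -0.039 and -0.015 m and z of cap_centre in the frame of shipper between 0.051 and 0.061 m and angle between each of cap_centre, logger_centre's own z axis and vertical below 0.1 rad and angle between the x axis of cap_centre and the x axis of shipper, either way round below 0.25 rad and x of logger_centre in the frame of shipper between -0.01 and 0.01 m and y of logger_centre in the frame of shipper between 0.022 and 0.042 m and z of logger_centre in the frame of shipper between 0.03 and 0.04 m and angle between the x axis of logger_centre and the x axis of shipper, either way round below 0.35 rad and (((x of brick_1_centre in the frame of shipper between 0.087 and 0.107 m and y of brick_1_centre in the frame of shipper between -0.01 and 0.01 m and z of brick_1_centre in the frame of shipper between 0.032 and 0.042 m and angle between brick_1_centre's own z axis and vertical below 0.1 rad and angle between the y axis of brick_1_centre and the y axis of shipper, either way round below 0.2 rad) and (x of brick_2_centre in the frame of shipper between -0.107 and -0.087 m and y of brick_2_centre in the frame of shipper between -0.01 and 0.01 m and z of brick_2_centre in the frame of shipper between 0.032 and 0.042 m and angle between brick_2_centre's own z axis and vertical below 0.1 rad and angle between the y axis of brick_2_centre and the y axis of shipper, either way round below 0.2 rad)) or ((x of brick_1_centre in the frame of shipper between -0.107 and -0.087 m and y of brick_1_centre in the frame of shipper between -0.01 and 0.01 m and z of brick_1_centre in the frame of shipper between 0.032 and 0.042 m and angle between brick_1_centre's own z axis and vertical below 0.1 rad and angle between the y axis of brick_1_centre and the y axis of shipper, either way round below 0.2 rad) and (x of brick_2_centre in the frame of shipper between 0.087 and 0.107 m and y of brick_2_centre in the frame of shipper between -0.01 and 0.01 m and z of brick_2_centre in the frame of shipper between 0.032 and 0.042 m and angle between brick_2_centre's own z axis and vertical below 0.1 rad and angle between the y axis of brick_2_centre and the y axis of shipper, either way round below 0.2 rad))) and distance between vial_2_centre and chute_stop below 0.006 m and distance between vial_3_centre and vial_2_centre below 0.034 m and linear speed of each of vial_1, vial_2, vial_3, brick_1, brick_2, logger, cap below 0.02 m/s); the robot touches nothing.
It also fails if it takes over 112 s, if anything falls off the work surface, if the arm or the gripper's body presses on something with over 40 N, if the wrist force passes 120 N, or if a joint passes its speed limit or range.

## Working session

There is one attempt and no reset: what is moved stays moved. The work goes in short steps, Python scripts to look and compute and a tool call to move; the robot and the scene stay as the last step left them, time stands still between calls to the robot, and variables do not carry over. Pictures are saved under pics/ and viewed, at most 14 in all, crops included, and the job is handed in when it is done.

Besides the shell and the picture viewer there is one more tool, called after "Emit:" in YAML: its name, and indented under it one key for each argument. jog_arm: Moves the arm, as the interface text tells. Shifts and turns lie within -1 to 1; 1 stands for 4 cm of shift or 4 degrees of turn. Its arguments: {"type":"object","properties":{"motion":{"type":"array","items":{"type":"number"}},"grip_force":{"type":"number"}},"required":["motion"]}

```bash
ls; mkdir -p pics; python3 - <<'E'
from rig import robot
import cv2,numpy as np
np.set_printoptions(precision=4,suppress=True)
o=robot.get_obs()
print(o['time'],o['position'],o['tool_rot'],o['grip_width'],robot.tip_reach)
for n in ['scene','side','wrist']:
    cv2.imwrite(f'pics/{n}0.png',robot.camera(n)); print(n,robot.calibration(n))
E
```

```text
pics
0.0 [ 0.2478 -0.573   0.2326] [ 0.9793  0.2025 -0.     -0.0011] 0.08726898371438996 0.011
scene {'fx': 347.3071288508305, 'fy': 347.3071288508305, 'cx': 251.7444661121883, 'cy': 193.1565777829889, 'R': array([[-0.6952, -0.7186,  0.0152],
       [-0.3916,  0.3609, -0.8464],
       [ 0.6027, -0.5944, -0.5323]]), 't': array([0.3149, 0.2634, 0.7974])}
side {'fx': 494.54220214834413, 'fy': 494.54220214834413, 'cx': 245.49241499577414, 'cy': 195.6022974694964, 'R': array([[ 0.921 , -0.3894, -0.0057],
       [-0.2342, -0.5421, -0.807 ],
       [ 0.3112,  0.7447, -0.5905]]), 't': array([-0.4377,  0.1674,  1.5357])}
wrist {'fx': 337.6200215341398, 'fy': 337.6200215341398, 'cx': 253.02379592023107, 'cy': 194.16633821465194, 'T_tool_cam': array([[-0.0003, -0.9618, -0.2739,  0.0754],
       [ 1.    , -0.0005,  0.0003, -0.0004],
       [-0.0005, -0.2739,  0.9618, -0.1511],
       [ 0.    ,  0.    ,  0.    ,  1.    ]])}
```

View pics/scene0.png

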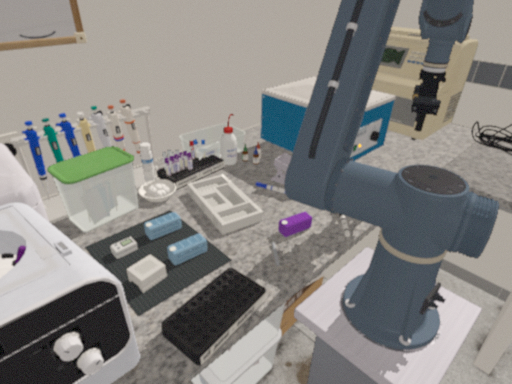

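View pics/side0.png

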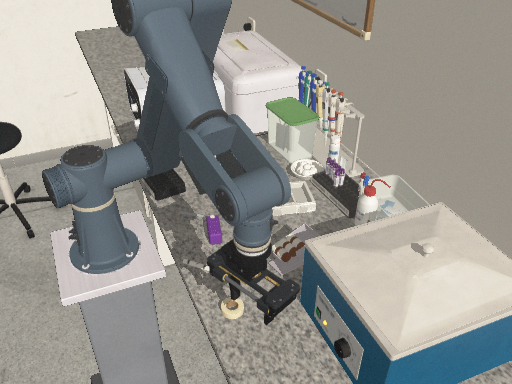

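The scene image shows the mat with blue bricks at (163,226) and (187,248), a candidate logger at (123,247) and the cover at (147,271). The shipper is at (224,202) and the purple look-alike at (295,223). The side view shows the chute with brown vials at about (288,247), beside the gripper.

View pics/wrist0.png

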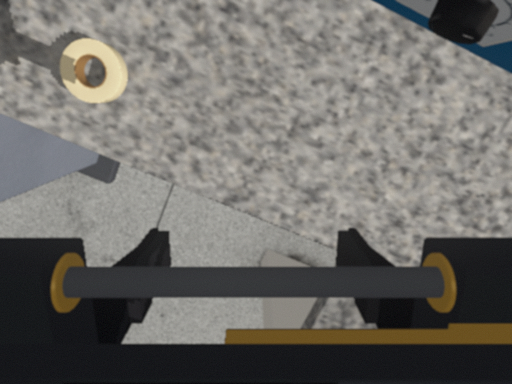

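```bash
python3 - <<'E'
import cv2
a=cv2.imread('pics/scene0.png')[180:310,75:275]
cv2.imwrite('pics/crop1.png',cv2.resize(a,None,fx=4,fy=4,interpolation=cv2.INTER_CUBIC))
E
```

```text
(no output)
```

View pics/crop1.png

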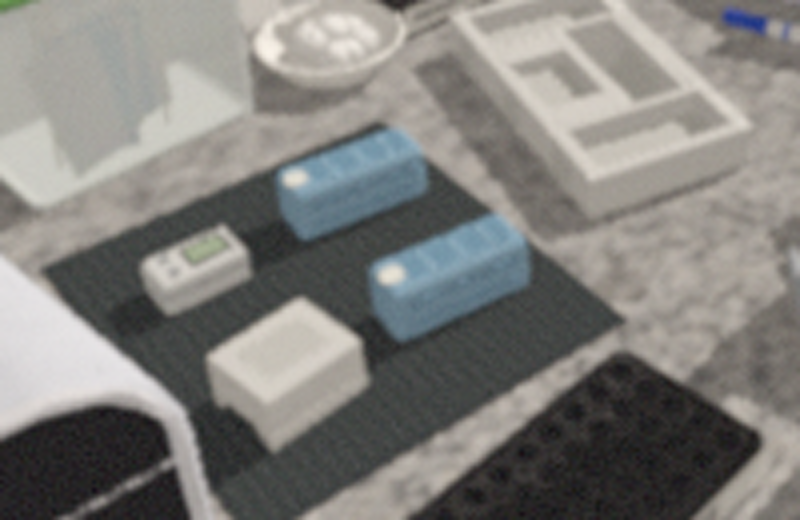

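The crop confirms two blue-grey bricks, the logger with oblong display and two round buttons at (123,247) in the full image, and the cover with groove at (147,271). Other candidates are the purple brick at (295,223), which I leave alone, and the brown bottles at (250,152), which are not vials. The wrist view shows only a tape roll, with nothing relevant in it.

```bash
cat > h.py <<'E'
from rig import robot
import cv2,numpy as np
from scipy.spatial.transform import Rotation as Ro
np.set_printoptions(precision=4,suppress=True)
def cam(n,o=None):
    c=robot.calibration(n); K=np.array([[c['fx'],0,c['cx']],[0,c['fy'],c['cy']],[0,0,1]])
    if n=='wrist':
        T=np.eye(4);T[:3,:3]=Ro.from_quat(o['tool_rot']).as_matrix();T[:3,3]=o['position']
        M=np.linalg.inv(T@c['T_tool_cam']);return K,M[:3,:3],M[:3,3]
    return K,np.array(c['R']),np.array(c['t'])
def ray(n,px,z,o=None):
    K,R,t=cam(n,o); C=-R.T@t; px=np.atleast_2d(px).astype(float)
    d=(R.T@np.linalg.inv(K)@np.c_[px,np.ones(len(px))].T).T
    return C+d*((np.atleast_1d(z)-C[2])/d[:,2])[:,None]
def proj(n,X,o=None):
    K,R,t=cam(n,o); p=(K@(R@np.atleast_2d(X).T+t[:,None])).T; return p[:,:2]/p[:,2:]
def snap(name):
    import json
    o=robot.get_obs(); cv2.imwrite(f'pics/{name}.png',robot.camera('wrist'))
    json.dump({k:np.array(o[k]).tolist() for k in('position','tool_rot')},open(f'pics/{name}.json','w'))
def ob(name):
    import json; return json.load(open(f'pics/{name}.json'))
def st():
    o=robot.get_obs(); m=Ro.from_quat(o['tool_rot']).as_matrix()
    print('t',o['time'],'p',o['position'],'yaw x',np.degrees(np.arctan2(m[1,0],m[0,0])),'tilt z',m[:,2],'w',o['grip_width'],'q',o['q'])
E
python3 - <<'E'
from h import *
c=lambda p:[(75+u/4,180+v/4) for u,v in p]
def P(n,p,z): print(n,ray('scene',c(p),z)[:,:2].round(3).tolist())
P('brick_a top',[(278,183),(397,130),(428,160),(310,205)],.042)
P('brick_b top',[(370,268),(495,213),(530,240),(405,290)],.042)
P('logger top',[(142,262),(227,225),(250,250),(165,285)],.026)
P('cover top',[(208,355),(300,298),(365,350),(272,400)],.04)
P('shipper top',[(595,180),(750,125),(455,12)],.036)
P('mat',[(45,268),(385,125),(622,320)],0)
K,R,t=cam('scene');print(-R.T@t)
print('chute',ray('side',[(288,247)],.06))
E
```

```text
brick_a top [[0.602, 0.275], [0.6, 0.179], [0.553, 0.183], [0.565, 0.272]]
brick_b top [[0.481, 0.277], [0.472, 0.184], [0.433, 0.185], [0.448, 0.273]]
logger top [[0.607, 0.376], [0.604, 0.316], [0.569, 0.318], [0.575, 0.375]]
cover top [[0.482, 0.39], [0.489, 0.324], [0.421, 0.319], [0.423, 0.381]]
shipper top [[0.46, 0.106], [0.432, -0.025], [0.721, 0.041]]
mat [[0.678, 0.417], [0.665, 0.152], [0.368, 0.161]]
[-0.1585  0.6053  0.6426]
chute [[ 0.4956 -0.2729  0.06  ]]
```

Emit:
jog_arm:
  motion: [0,0,-1,0,0,0,-1,0,0,-1,0,0,0,-1,0.99,-0.54,0,0,0,0,-1,0.99,-0.54,0,0,0,0,-1,0.99,-0.54,0,0,0,0,-1,0.99,-0.54,0,0,0,0,-1,0.99,-0.54,0,0,0,0,-1,0.99,-0.54,0,0,0,0,-1,0.99,-0.54,0,0,0,0,-1,0.99,-0.54,0,0,0,0,-1,0.99,-0.54,0,0,0,0,-1,0,0,0,0,0,0,-1]

```text
time: 1.65
position: [0.4991, -0.2512, 0.3132]
tool_rot: [0.979, 0.205, -0.0, -0.001]
ft_force: [0.2, -0.1, -0.3]
grip_width: 0.0872
grip_force: 0.0
```

Emit:
jog_arm:
  motion: [0,0,0,0,0,1,-1,0,0,0,0,0,1,-1,0,0,0,0,0,1,-1,0,0,0,0,0,1,-1,0,0,0,0,0,1,-1,0,0,0,0,0,0.85,-1,0,0,0,0,0,0,-1,0,0,0,0,0,0,-1]

```text
time: 2.65
position: [0.4976, -0.2544, 0.3134]
tool_rot: [1.0, -0.0, -0.0, 0.0]
ft_force: [0.5, -0.4, -0.4]
grip_width: 0.0871
grip_force: 0.0
```

```bash
python3 - <<'E'
from h import *
st(); snap('w1')
cv2.imwrite('pics/side1.png',robot.camera('side'))
E
```

```text
t 2.65 p [ 0.4976 -0.2544  0.3134] yaw x -0.02788606817545327 tilt z [-0.0004 -0.     -1.    ] w 0.08708718825095299 q [-0.6725  0.3525  1.499  -0.0002  1.2904  0.8989]
```

View pics/w1.png

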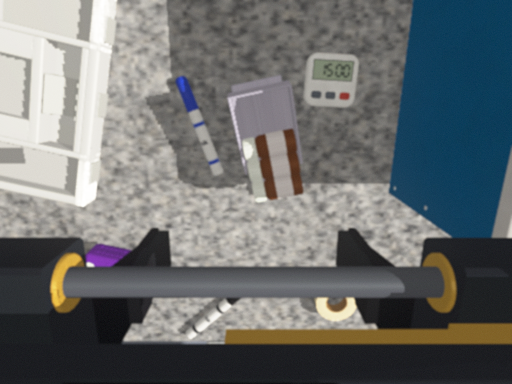

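The wrist view shows the chute around (265,145), rising away from the robot, and the shipper at left. The square bench timer at (331,80) and the purple brick at (105,255) are look-alikes. I'll enlarge the chute.

```bash
python3 - <<'E'
import cv2
a=cv2.imread('pics/w1.png')[70:215,210:320]
cv2.imwrite('pics/crop2.png',cv2.resize(a,None,fx=4,fy=4,interpolation=cv2.INTER_CUBIC))
E
```

```text
(no output)
```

View pics/crop2.png

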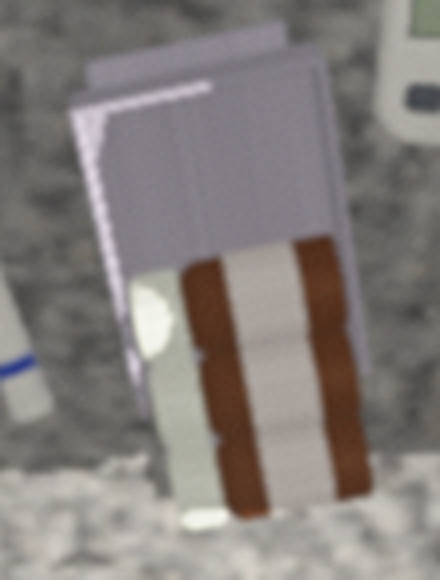

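Three vials are side by side at the chute's bottom end. The white cap is on the left (world +y), and vial 1 is lowest, spanning full-image pixels (251..303, 173..201).

```bash
python3 - <<'E'
from h import *
o=ob('w1')
P=ray('wrist',[(210+u/4,70+v/4) for u,v in [(180,525),(163,445),(372,493),(358,412),(130,275),(333,236)]],[.06,.06,.06,.06,.0716,.0716],o)
print(P)
L=P[:2].mean(0);Rr=P[2:4].mean(0); print('c',(L+Rr)/2,'len',np.linalg.norm(L-Rr),'yaw y axis',np.degrees(np.arctan2(*(L-Rr)[[1,0]])))
d=P[4]-P[0];print('track dir',np.degrees(np.arctan2(d[1],d[0])));d=P[5]-P[2];print(np.degrees(np.arctan2(d[1],d[0])))
# shipper corners seen: right-bottom top corner
print(ray('wrist',[(100,205),(85,205)],[.036,.036],o))
E
```

```text
[[ 0.4483 -0.2565  0.06  ]
 [ 0.4741 -0.2512  0.06  ]
 [ 0.4587 -0.3162  0.06  ]
 [ 0.4844 -0.3109  0.06  ]
 [ 0.5275 -0.2419  0.0716]
 [ 0.5385 -0.3002  0.0716]]
c [ 0.4664 -0.2837  0.06  ] len 0.060613202638513185 yaw y axis 99.82852500777574
track dir 10.436137187357012
11.338473216992819
[[ 0.4359 -0.0502  0.036 ]
 [ 0.4359 -0.0302  0.036 ]]
```

Emit:
jog_arm:
  motion: [-0.79,0.74,0,0,0,0,-1,0,0,0,0,0,-0.86,-1,0,0,0,0,0,-0.86,-1,0,0,0,0,0,-0.86,-1,0,0,1,0,0,0,-1,0,0,1,0,0,0,-1,0,0,1,0,0,0,-1,0,0,1,0,0,0,-1,0,0,0.8,0,0,0,-1,0,0,0,0,0,0,-1,0,0,0,0,0,0,-1]

```text
time: 4.12
position: [0.467, -0.2841, 0.1225]
tool_rot: [0.996, 0.09, 0.001, 0.001]
ft_force: [0.2, -0.2, 0.4]
grip_width: 0.087
grip_force: 0.0
```

```bash
python3 - <<'E'
from h import *
st(); snap('w2'); o=ob('w2')
a=10.3*np.pi/180; u=np.array([np.cos(a),np.sin(a),0]); v=np.array([-np.sin(a),np.cos(a),0]); c=np.array([.4664,-.2837,.06])
I=cv2.imread('pics/w2.png')
X=[c+v*.03,c-v*.03,c, c+v*.03+u*.014,c+v*.03-u*.014,c-v*.03+u*.014,c-v*.03-u*.014]
for p in proj('wrist',X,o): cv2.drawMarker(I,tuple(int(i) for i in p.round()),(0,0,255),0,8)
cv2.imwrite('pics/w2a.png',cv2.resize(I[60:384,90:422],None,fx=1.8,fy=1.8))
E
```

```text
t 4.125 p [ 0.467  -0.2841  0.1225] yaw x 10.295490226329951 tilt z [ 0.0014 -0.0012 -1.    ] w 0.08695883746021106 q [-0.751   0.5813  1.7308  0.      0.8277  0.6401]
```

View pics/w2a.png

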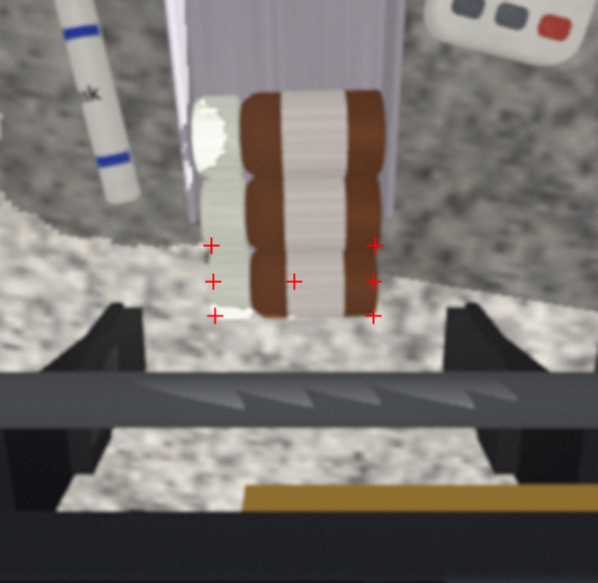

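The markers sit on vial 1 and the fingers straddle it evenly, so I descend, grip and lift.

Emit:
jog_arm:
  motion: [0,0,0.6,0,0,0,-1,0,0,0.6,0,0,0,-1,0,0,0.54,0,0,0,-1,0,0,0,0,0,0,-1,0,0,0,0,0,0,1,0,0,0,0,0,0,1,0,0,0,0,0,0,1,0,0,0,0,0,0,1,0,0,0,0,0,0,1]
  grip_force: 20

```text
time: 5.3
position: [0.4667, -0.2838, 0.0525]
tool_rot: [0.996, 0.09, 0.0, 0.0]
ft_force: [-1.3, 0.4, 5.9]
grip_width: 0.0598
grip_force: 20.0
```

Emit:
jog_arm:
  motion: [0,0,-0.25,0,0,0,1,0,0,-0.5,0,0,0,1,0,0,-1,0,0,0,1,0,0,-1,0,0,0,1,0,0,-1,0,0,0,1,0,0,-1,0,0,0,1,0,0,-1,0,0,0,1,0,0,0,0,0,0,1]

```text
time: 6.3
position: [0.4678, -0.2847, 0.2856]
tool_rot: [0.996, 0.09, 0.003, 0.003]
ft_force: [-0.6, -0.1, -1.1]
grip_width: 0.0597
grip_force: 20.0
```

```bash
python3 - <<'E'
from h import *
st(); snap('w3')
I=cv2.imread('pics/w3.png')
cv2.imwrite('pics/w3a.png',cv2.resize(I,None,fx=1.5,fy=1.5))
E
```

```text
t 6.3 p [ 0.4678 -0.2847  0.2856] yaw x 10.291608519211415 tilt z [ 0.0058 -0.0053 -1.    ] w 0.059657167210044104 q [-0.7509  0.3601  1.5696  0.0001  1.2039  0.6403]
```

View pics/w3a.png

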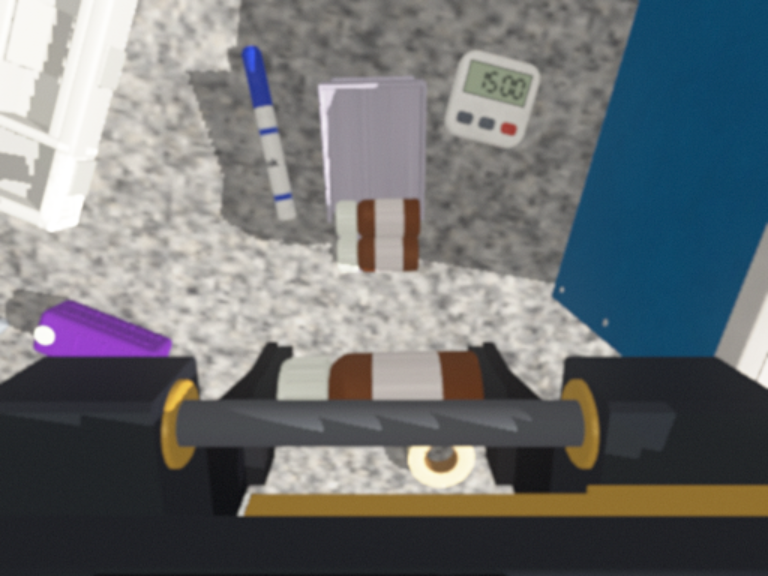

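The vial is held level between the pads, and two vials remain in the chute, resting at the stop. Next I move over the shipper to locate it.

Emit:
jog_arm:
  motion: [0.42,-0.9,-0.12,0,0,0,1,0.42,-0.9,-0.12,0,0,0,1,0.42,-0.9,-0.12,0,0,0,1,0.42,-0.9,-0.12,0,0,0,1,0.42,-0.9,-0.12,0,0,0,1,0.42,-0.9,-0.12,0,0,0,1,0.42,-0.9,-0.12,0,0,0,1,0.42,-0.9,-0.12,0,0,0,1,0.42,-0.9,-0.12,0,0,0,1,0,0,0,0,0,-0.8,1,0,0,0,0,0,-0.8,1,0,0,0,0,0,-0.8,1]

```text
time: 7.85
position: [0.5559, 0.0627, 0.3228]
tool_rot: [0.985, 0.174, -0.002, -0.001]
ft_force: [0.2, 0.2, -0.4]
grip_width: 0.0597
grip_force: 20.0
```

Emit:
jog_arm:
  motion: [0,0,0,0,0,-1,1,0,0,0,0,0,-1,1,0,0,0,0,0,-1,1,0,0,0,0,0,-1,1,0,0,0,0,0,-1,1,0,0,0,0,0,-1,1,0,0,0,0,0,-1,1,0,0,0,0,0,-1,1,0,0,0,0,0,-1,1,0,0,0,0,0,-1,1,0,0,0,0,0,-1,1,0,0,0,0,0,-1,1]

```text
time: 9.35
position: [0.5559, 0.0624, 0.3228]
tool_rot: [0.829, 0.559, -0.002, -0.002]
ft_force: [0.1, -0.2, -0.7]
grip_width: 0.0599
grip_force: 20.0
```

Emit:
jog_arm:
  motion: [0,0,0,0,0,-1,1,0,0,0,0,0,-1,1,0,0,0,0,0,0,1,0,0,0,0,0,0,1]

```text
time: 9.85
position: [0.5567, 0.0623, 0.324]
tool_rot: [0.789, 0.614, -0.001, -0.001]
ft_force: [0.0, 0.1, 1.4]
grip_width: 0.0599
grip_force: 20.0
```

```bash
python3 - <<'E'
from h import *
st(); snap('w4')
I=cv2.imread('pics/w4.png')
cv2.imwrite('pics/w4a.png',cv2.resize(I,None,fx=1.5,fy=1.5))
E
```

```text
t 9.85 p [0.5567 0.0623 0.324 ] yaw x 75.82561851099447 tilt z [-0.0024  0.0002 -1.    ] w 0.05990533917847009 q [-0.088   0.3458  1.4791  0.      1.3191  0.1594]
```

View pics/w4a.png

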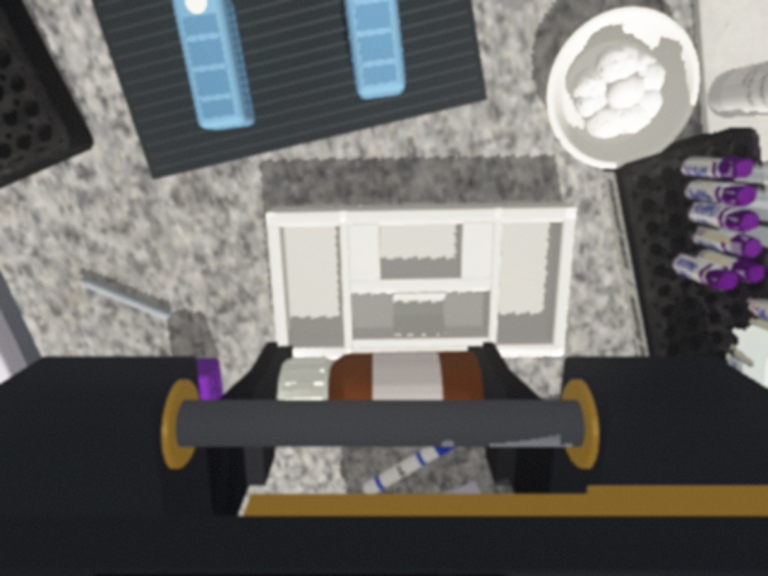

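The shipper's top face spans (266,212), (577,207), (565,357) and (278,355) in the 1.5x view. The logger pocket is on the upper (+y) side and the cradle below it, so shipper x runs to the right in the image. I'll fit its pose and overlay it.

```bash
cat > ship.py <<'E'
from h import *
def S(p,X):
    X=np.atleast_2d(X)/1000.; c,s=np.cos(p[2]),np.sin(p[2])
    return np.c_[p[0]+c*X[:,0]-s*X[:,1],p[1]+s*X[:,0]+c*X[:,1],X[:,2]]
E
python3 - <<'E'
from ship import *
from scipy.optimize import least_squares
o=ob('w4')
M=[[-135,70,36],[135,70,36],[135,-70,36],[-135,-70,36]]
px=np.array([(266,212),(577,207),(565,357),(278,355)])/1.5
r=least_squares(lambda p:(proj('wrist',S(p,M),o)-px).ravel(),[.57,.01,-.24],loss='soft_l1')
print(r.x,np.degrees(r.x[2]),r.fun.round(1))
I=cv2.resize(cv2.imread('pics/w4.png'),None,fx=3,fy=3,interpolation=cv2.INTER_CUBIC)
def poly(x0,x1,y0,y1,z,col):
    q=proj('wrist',S(r.x,[[x0,y0,z],[x1,y0,z],[x1,y1,z],[x0,y1,z]]),o)*3
    cv2.polylines(I,[q.round().astype(int)],True,col,1)
poly(-135,135,-70,70,36,(0,0,255))
for s in(-97,97): poly(s-26,s+26,-56,56,36,(0,200,0))
poly(-36,36,8,56,36,(255,0,0));poly(-24,24,-48,-6,36,(255,0,255));poly(-63,63,-49,-5,36,(0,128,255))
cv2.imwrite('pics/w4b.png',I[390:730,490:1190])
E
```

```text
[ 0.5813  0.0087 -0.2328] -13.341012528534797 [-0.3 -0.6  1.3 -0.3  0.   0.2 -0.7  4. ]
```

View pics/w4b.png

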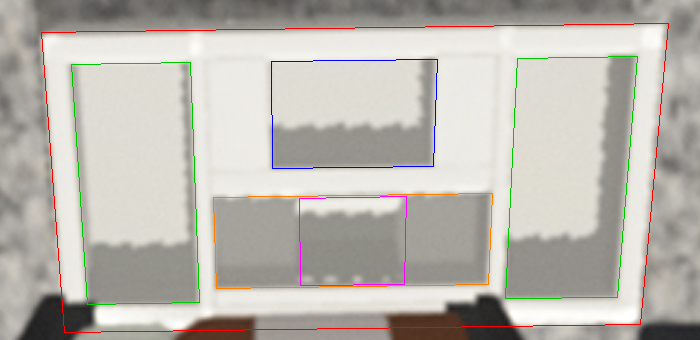

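The overlay fits to about 1 px: shipper at (0.5813, 0.0087), yaw -13.3°. I lower the vial over the cradle.

Emit:
jog_arm:
  motion: [-0.91,0.47,0,0,0,-0.1,1,-0.91,0.47,0,0,0,-0.1,1,0,0,1,0,0,0,1,0,0,1,0,0,0,1,0,0,1,0,0,0,1,0,0,1,0,0,0,1,0,0,1,0,0,0,1,0,0,1,0,0,0,1,0,0,0,0,0,0,1,0,0,0,0,0,0,1]

```text
time: 11.15
position: [0.5772, -0.0176, 0.0861]
tool_rot: [0.784, 0.62, 0.001, 0.001]
ft_force: [0.3, -0.8, -0.5]
grip_width: 0.0599
grip_force: 20.0
```

```bash
cat >> ship.py <<'E'
SP=np.array([.5813,.0087,-.2328])
def go(target,yaw):
    o=robot.get_obs(); m=Ro.from_quat(o['tool_rot']).as_matrix(); d=np.array(target)-o['position']
    y=np.degrees(np.arctan2(m[1,0],m[0,0])); dy=(yaw-y+180)%360-180
    h=np.radians(y); t=np.array([d[0]*np.cos(h)+d[1]*np.sin(h), d[0]*np.sin(h)-d[1]*np.cos(h), -d[2]])
    print('t %.2f'%o['time'],'pos',o['position'],'yaw %.2f'%y,'units (before turn)',(t/.04).round(2),'rz',round(-dy/4,2),'tilt',m[:2,2],'w %.4f'%o['grip_width'])
E
python3 - <<'E'
from ship import *
print(S(SP,[[0,-27,28]])); go([*S(SP,[[0,-27,28]])[0][:2],.0225],76.66)
E
```

```text
[[ 0.5751 -0.0176  0.028 ]]
t 11.15 pos [ 0.5772 -0.0176  0.0861] yaw 76.67 units (before turn) [-0.01 -0.05  1.59] rz 0.0 tilt [ 0.0018 -0.0004] w 0.0599
```

Emit:
jog_arm:
  motion: [0,-0.05,0.5,0,0,0,1,0,0,0.5,0,0,0,1,0,0,0.4,0,0,0,1,0,0,0.19,0,0,0,1,0,0,0,0,0,0,1,0,0,0,0,0,0,-1,0,0,0,0,0,0,-1,0,0,0,0,0,0,-1,0,0,0,0,0,0,-1]

```text
time: 12.28
position: [0.5744, -0.017, 0.0217]
tool_rot: [0.784, 0.62, 0.0, 0.0]
ft_force: [-0.3, -0.1, -0.6]
grip_width: 0.0854
grip_force: 0.0
```

```bash
python3 - <<'E'
from ship import *
st()
E
```

```text
t 12.275 p [ 0.5744 -0.017   0.0217] yaw x 76.68773072932909 tilt z [ 0.0003 -0.0001 -1.    ] w 0.0854245122955169 q [-0.2239  0.7743  1.7005 -0.      0.6665  0.0084]
```

Emit:
jog_arm:
  motion: [0,0,-0.5,0,0,0,-1,0,0,-1,0,0,0,-1,0,0,-1,0,0,0,-1,0,0,-1,0,0,0,-1,0,0,-1,0,0,0,-1,0,0,-1,0,0,0,-1,0.99,-0.46,-1,0,0,0,-1,0.99,-0.46,-1,0,0,0,-1,0.99,-0.46,0,0,0,0,-1,0.99,-0.46,0,0,0,0,-1,0.99,-0.46,0,0,0,0,-1,0.99,-0.46,0,0,0,0,-1]

```text
time: 13.78
position: [0.5209, 0.241, 0.3216]
tool_rot: [0.784, 0.62, -0.0, 0.0]
ft_force: [1.3, 0.8, 0.3]
grip_width: 0.087
grip_force: 0.0
```

Emit:
jog_arm:
  motion: [0,0,0,0,0,-1,-1,0,0,0,0,0,-1,-1,0,0,0,0,0,0,-1]

```text
time: 14.15
position: [0.5212, 0.2398, 0.3214]
tool_rot: [0.739, 0.673, -0.0, -0.0]
ft_force: [-0.7, -0.1, -0.4]
grip_width: 0.087
grip_force: 0.0
```

```bash
python3 - <<'E'
from ship import *
st(); snap('w5')
I=cv2.imread('pics/w5.png')
cv2.imwrite('pics/w5a.png',cv2.resize(I[:250],None,fx=1.56,fy=1.56,interpolation=cv2.INTER_CUBIC))
E
```

```text
t 14.15 p [0.5212 0.2398 0.3214] yaw x 84.66297569481124 tilt z [-0.0005 -0.0002 -1.    ] w 0.08704134941938863 q [ 0.2366  0.3679  1.4516 -0.0001  1.3227  0.3297]
```

View pics/w5a.png

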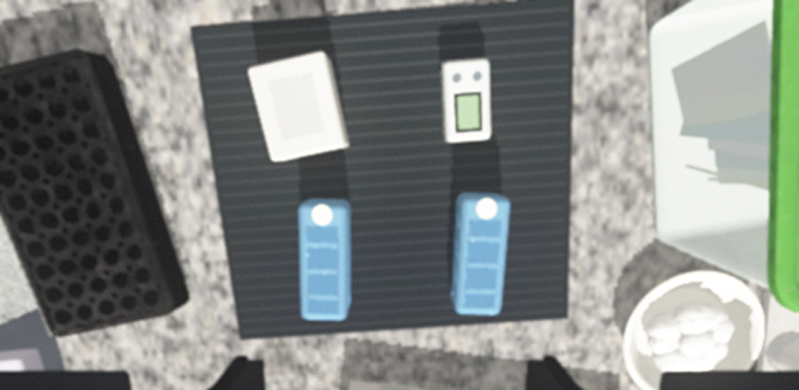

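The wrist view shows everything on the mat: cover at (298,107), logger at (467,100) with display and two buttons, and bricks at (325,260) and (480,254). I'll fit box silhouettes to get accurate poses.

```bash
python3 - <<'E'
from ship import *
from scipy.optimize import minimize
o=ob('w5'); I=cv2.imread('pics/w5.png'); k=8
def hullmask(p,L,shape,off):
    X=np.array([[a*L[0]/2,b*L[1]/2,c*L[2]] for a in(-1,1) for b in(-1,1) for c in(0,1)])
    q=(proj('wrist',S(p,X),o)-off)*k
    m=np.zeros(shape,np.uint8); cv2.fillConvexPoly(m,cv2.convexHull(q.round().astype(np.int32)),1); return m
f=1.56
for n,box,L,yaw in [('brickL',(285,175,365,340),(40,100,42),0),('brickR',(435,170,525,335),(40,100,42),0),('logger',(425,45,510,158),(60,36,26),90),('cover',(235,38,362,178),(70,60,40),100)]:
    x0,y0,x1,y1=[int(v/f) for v in box]; c=I[y0:y1,x0:x1]
    c=cv2.resize(c,None,fx=k,fy=k,interpolation=cv2.INTER_CUBIC)
    g=cv2.max(cv2.max(c[...,0],c[...,1]),c[...,2])
    g=cv2.GaussianBlur(g,(0,0),4); th,m=cv2.threshold(g,0,1,cv2.THRESH_BINARY|cv2.THRESH_OTSU)
    off=np.array([x0-.5+.5/k,y0-.5+.5/k]); M=cv2.moments(m,True)
    g0=ray('wrist',[(M['m10']/M['m00']/k+x0,M['m01']/M['m00']/k+y0)],L[2]/1000*.8,o)[0]
    def cost(p):
        h=hullmask(p*np.array([1,1,10]),L,m.shape,off); return -(h&m).sum()/(h|m).sum()
    best=min((minimize(cost,[g0[0],g0[1],np.radians(yaw+d)/10],method='Nelder-Mead',options=dict(initial_simplex=np.array([g0[0],g0[1],np.radians(yaw+d)/10])+np.array([[0,0,0],[.008,0,0],[0,.008,0],[0,0,.02]]))) for d in(-8,8)),key=lambda r:r.fun)
    print(n,best.x[:2],'yaw x %.1f'%np.degrees(best.x[2]*10),'IoU %.3f'%-best.fun,'thr',th)
E
```

```text
brickL [0.4762 0.2682] yaw x 33.3 IoU -78005844382416.625 thr 148.0
brickR [0.6075 0.2167] yaw x -2.3 IoU -76560931982425.000 thr 146.0
logger [0.6038 0.3603] yaw x 88.0 IoU -123378863869426.062 thr 153.0
cover [0.4752 0.3685] yaw x 84.3 IoU -61183636620174.703 thr 161.0<stdin>:17: RuntimeWarning: overflow encountered in scalar negative
```

```bash
cat > fit.py <<'E'
from ship import *
from scipy.optimize import minimize
k=8
def fit(name,boxes,f,thr=110):
    o=ob(name); I=cv2.imread(f'pics/{name}.png')
    for n,box,L,yaw in boxes:
        x0,y0,x1,y1=[int(v/f) for v in box]
        c=cv2.resize(I[y0:y1,x0:x1],None,fx=k,fy=k,interpolation=cv2.INTER_CUBIC)
        m=(cv2.GaussianBlur(c.max(2),(0,0),4)>thr).astype(np.uint8)
        off=np.array([x0-.5+.5/k,y0-.5+.5/k]); M=cv2.moments(m,True)
        g0=ray('wrist',[(M['m10']/M['m00']/k+x0,M['m01']/M['m00']/k+y0)],L[2]/1000*.8,o)[0]
        X=np.array([[a*L[0]/2,b*L[1]/2,c*L[2]] for a in(-1,1) for b in(-1,1) for c in(0,1)])
        def cost(p):
            q=(proj('wrist',S(p*np.array([1,1,10]),X),o)-off)*k
            h=np.zeros_like(m); cv2.fillConvexPoly(h,cv2.convexHull(q.round().astype(np.int32)),1)
            return -float((h&m).sum())/float((h|m).sum())
        best=None
        for d in(-8,8):
            s=np.array([g0[0],g0[1],np.radians(yaw+d)/10])
            r=minimize(cost,s,method='Nelder-Mead',options=dict(initial_simplex=s+np.array([[0,0,0],[.008,0,0],[0,.008,0],[0,0,.02]])))
            if best is None or r.fun<best.fun: best=r
        print(n,best.x[:2],'yaw x %.1f'%np.degrees(best.x[2]*10),'IoU %.3f'%-best.fun)
E
python3 - <<'E'
from fit import *
fit('w5',[('brickL',(285,175,365,340),(40,100,42),0),('brickR',(435,170,525,335),(40,100,42),0),('logger',(425,45,510,158),(60,36,26),90),('cover',(235,38,362,178),(70,60,40),100)],1.56)
E
```

```text
brickL [0.4599 0.2321] yaw x -6.6 IoU 0.923
brickR [0.5929 0.2248] yaw x -7.1 IoU 0.847
logger [0.5897 0.3499] yaw x 88.6 IoU 0.955
cover [0.4553 0.3558] yaw x 96.5 IoU 0.958
```

```bash
sed -i 's/^        m=(cv2.*$/        b=cv2.GaussianBlur(c,(0,0),4).astype(int); m=((b.max(2)>thr) if thr>0 else (b[...,0]-b[...,2]>-thr)).astype(np.uint8)/' fit.py
python3 - <<'E'
from fit import *
for t in(-25,-35,-50): fit('w5',[('brickL',(285,175,365,340),(40,100,42),0),('brickR',(435,170,525,335),(40,100,42),0)],1.56,t)
fit('w5',[('logger',(425,45,510,158),(60,36,26),90),('cover',(235,38,362,178),(70,60,40),100)],1.56,140)
E
```

```text
brickL [0.4599 0.2324] yaw x -7.3 IoU 0.912
brickR [0.5926 0.2249] yaw x -6.9 IoU 0.924
brickL [0.46   0.2322] yaw x -6.5 IoU 0.907
brickR [0.5923 0.2249] yaw x -6.8 IoU 0.903
brickL [0.46   0.2302] yaw x -7.6 IoU 0.849
brickR [0.5923 0.2233] yaw x -5.6 IoU 0.830
logger [0.5896 0.3493] yaw x 89.0 IoU 0.959
cover [0.4551 0.3559] yaw x 96.6 IoU 0.986
```

```bash
python3 - <<'E'
from ship import *
o=ob('w5')
print(ray('wrist',np.array([(463,198),(511,198),(501,311),(456,311),(302,205),(345,205),(345,318),(303,318)])/1.56,.042,o))
go([.588,.226,.2],83)
E
```

```text
[[0.5797 0.2749 0.042 ]
 [0.6182 0.2713 0.042 ]
 [0.6065 0.1771 0.042 ]
 [0.5683 0.1807 0.042 ]
 [0.45   0.2815 0.042 ]
 [0.4846 0.2783 0.042 ]
 [0.4732 0.1833 0.042 ]
 [0.4373 0.1866 0.042 ]]
t 14.20 pos [0.5213 0.2397 0.3214] yaw 84.62 units (before turn) [-0.18  1.69  3.04] rz 0.4 tilt [-0.0004 -0.0001] w 0.0869
```

Emit:
jog_arm:
  motion: [-0.09,0.91,0,0,0,0.2,-1,-0.09,0.91,0,0,0,0.2,-1,0,0,1,0,0,0,-1,0,0,1,0,0,0,-1,0,0,1,0,0,0,-1,0,0,1,0,0,0,-1,0,0,1,0,0,0,-1,0,0,1,0,0,0,-1,0,0,0,0,0,0,-1,0,0,0,0,0,0,-1]

```text
time: 15.45
position: [0.5944, 0.2253, 0.0827]
tool_rot: [0.749, 0.663, 0.001, 0.0]
ft_force: [0.3, -0.1, 0.9]
grip_width: 0.0866
grip_force: 0.0
```

```bash
python3 - <<'E'
from ship import *
go([.593,.226,.035],83)
E
```

```text
t 15.45 pos [0.5944 0.2253 0.0827] yaw 83.04 units (before turn) [ 0.01 -0.04  1.19] rz 0.01 tilt [0.002  0.0004] w 0.0866
```

Emit:
jog_arm:
  motion: [0,-0.04,0.6,0,0,0,-1,0,0,0.59,0,0,0,-1,0,0,0,0,0,0,1,0,0,0,0,0,0,1,0,0,0,0,0,0,1,0,0,0,0,0,0,1,0,0,0,0,0,0,1,0,0,0,0,0,0,1,0,0,0,0,0,0,1]
  grip_force: 45

```text
time: 16.58
position: [0.5919, 0.2255, 0.0342]
tool_rot: [0.748, 0.663, 0.0, 0.0]
ft_force: [0.3, 0.2, 1.8]
grip_width: 0.0396
grip_force: 45.0
```

```bash
python3 - <<'E'
from ship import *
st(); a=S(SP,[[97,0,37],[-97,0,37]]); print(a); go([*a[0][:2],.14],76.66)
E
```

```text
t 16.575 p [0.5919 0.2255 0.0342] yaw x 83.08621018516538 tilt z [ 0.0003  0.0001 -1.    ] w 0.03957959488832895 q [0.1878 0.8008 1.5412 0.     0.7992 0.3085]
[[ 0.6757 -0.0137  0.037 ]
 [ 0.4869  0.0311  0.037 ]]
t 16.57 pos [0.5919 0.2255 0.0342] yaw 83.09 units (before turn) [-5.68  2.8  -2.65] rz 1.61 tilt [0.0003 0.0001] w 0.0396
```

Emit:
jog_arm:
  motion: [0,0,-0.5,0,0,0,1,0,0,-0.5,0,0,0,1,0,0,-1,0,0,0,1,0,0,-1,0,0,0,1]

```text
time: 17.08
position: [0.5916, 0.2255, 0.1562]
tool_rot: [0.748, 0.663, 0.0, 0.0]
ft_force: [0.4, 0.5, -1.2]
grip_width: 0.0396
grip_force: 45.0
```

```bash
python3 - <<'E'
from ship import *
o=ob('w4'); q=np.array([(625,165),(650,350),(675,265),(615,165)])/1.5
for z in(.0,.05,.1): print(z,ray('wrist',q,z,o)[:,:2].tolist())
print(S(SP,[[192,38,0],[192,-38,0]]))
go([.6757,-.0137,.16],76.66)
K,R,t=cam('scene')
E
```

```text
0.0 [[0.7872182657833743, 0.06540928411400812], [0.7905739227365784, -0.12216347577237147], [0.8228793275485734, -0.03976682799256914], [0.7784050982472476, 0.06763774308883866]]
0.05 [[0.7649475280795851, 0.07279046140200982], [0.7679500352076993, -0.09504211399315013], [0.7968556145256376, -0.021316901391977117], [0.7570618595748771, 0.074784397030695]]
0.1 [[0.7426767903757958, 0.08017163869001151], [0.7453261476788202, -0.06792075221392874], [0.7708319015027016, -0.002866974791385063], [0.7357186209025067, 0.08193105097255138]]
[[ 0.7769  0.0014  0.    ]
 [ 0.7594 -0.0726  0.    ]]
t 17.07 pos [0.5916 0.2255 0.1562] yaw 83.08 units (before turn) [-5.68  2.81 -0.1 ] rz 1.61 tilt [0.0006 0.0001] w 0.0396
```

Emit:
jog_arm:
  motion: [-0.947,0.468,0,0,0,0,1,-0.947,0.468,0,0,0,0,1,-0.947,0.468,0,0,0,0,1,-0.947,0.468,0,0,0,0,1,-0.947,0.468,0,0,0,0,1,-0.947,0.468,0,0,0,0,1,0,0,0,0,0,0.8,1,0,0,0,0,0,0.81,1,0,0,0,0,0,0,1,0,0,0,0,0,0,1]

```text
time: 18.32
position: [0.6759, -0.0135, 0.1547]
tool_rot: [0.784, 0.621, 0.0, 0.0]
ft_force: [-0.3, -1.2, -3.0]
grip_width: 0.0396
grip_force: 45.0
```

```bash
python3 - <<'E'
from ship import *
go([.6757,-.0137,.052],76.66)
E
```

```text
t 18.32 pos [ 0.6759 -0.0135  0.1547] yaw 76.71 units (before turn) [-0.01 -0.    2.57] rz 0.01 tilt [ 0.0006 -0.0001] w 0.0396
```

Emit:
jog_arm:
  motion: [0,0,0.9,0,0,0,1,0,0,0.9,0,0,0,1,0,0,0.3,0,0,0,1,0,0,0.25,0,0,0,1,0,0,0.2,0,0,0,1,0,0,0,0,0,0,1]

```text
time: 19.08
position: [0.676, -0.0137, 0.0521]
tool_rot: [0.784, 0.62, 0.0, 0.0]
ft_force: [-0.3, -0.5, -2.4]
grip_width: 0.0397
grip_force: 45.0
```

Emit:
jog_arm:
  motion: [0,0,0.04,0,0,0,1,0,0,0,0,0,0,-1,0,0,0,0,0,0,-1,0,0,0,0,0,0,-1,0,0,0,0,0,0,-1,0,0,-0.5,0,0,0,-1,0,0,-1,0,0,0,-1,0,0,-1,0,0,0,-1,0,0,-1,0,0,0,-1,0,0,0,0,0,0,-1]

```text
time: 20.32
position: [0.6789, -0.0141, 0.1964]
tool_rot: [0.784, 0.62, 0.004, 0.004]
ft_force: [0.3, -0.1, -0.1]
grip_width: 0.0869
grip_force: 0.0
```

```bash
python3 - <<'E'
from ship import *
go([.461,.232,.16],83.1)
E
```

```text
t 20.32 pos [ 0.6789 -0.0141  0.1964] yaw 76.65 units (before turn) [ 4.73 -6.72  0.91] rz -1.61 tilt [ 0.0107 -0.002 ] w 0.0869
```

Emit:
jog_arm:
  motion: [0.59,-0.83,0,0,0,0,-1,0.59,-0.83,0,0,0,0,-1,0.59,-0.83,0,0,0,0,-1,0.59,-0.83,0,0,0,0,-1,0.59,-0.83,0,0,0,0,-1,0.59,-0.83,0,0,0,0,-1,0.59,-0.83,0,0,0,0,-1,0.59,-0.83,0,0,0,0,-1,0,0,0.9,0,0,-0.8,-1,0,0,0.9,0,0,-0.81,-1,0,0,0.9,0,0,0,-1,0,0,0,0,0,0,-1]

```text
time: 21.82
position: [0.4586, 0.2307, 0.0802]
tool_rot: [0.748, 0.663, -0.003, -0.002]
ft_force: [-0.5, -1.4, 0.2]
grip_width: 0.0868
grip_force: 0.0
```

Emit:
jog_arm:
  motion: [0,0,0,0,0,0,-1]

```text
time: 21.95
position: [0.4615, 0.2315, 0.0831]
tool_rot: [0.748, 0.663, 0.0, 0.0]
ft_force: [-0.1, -0.2, -0.4]
grip_width: 0.0869
grip_force: 0.0
```

```bash
python3 - <<'E'
from ship import *
go([.461,.232,.035],83.1)
E
```

```text
t 21.95 pos [0.4615 0.2315 0.0831] yaw 83.08 units (before turn) [ 0.01 -0.01  1.2 ] rz -0.01 tilt [0.0008 0.0002] w 0.0869
```

Emit:
jog_arm:
  motion: [0,0,0.6,0,0,0,-1,0,0,0.6,0,0,0,-1,0,0,0,0,0,0,1,0,0,0,0,0,0,1,0,0,0,0,0,0,1,0,0,0,0,0,0,1,0,0,0,0,0,0,1,0,0,0,0,0,0,1,0,0,0,0,0,0,1,0,0,-0.5,0,0,0,1,0,0,-1,0,0,0,1,0,0,-1,0,0,0,1]

```text
time: 23.45
position: [0.4606, 0.2312, 0.1347]
tool_rot: [0.748, 0.663, -0.001, -0.0]
ft_force: [0.3, -0.2, -1.9]
grip_width: 0.0396
grip_force: 45.0
```

Emit:
jog_arm:
  motion: [0,0,-0.5,0,0,0,1,0,0,0,0,0,0,1]

```text
time: 23.7
position: [0.462, 0.2316, 0.1555]
tool_rot: [0.748, 0.663, 0.002, 0.001]
ft_force: [0.6, -0.5, -1.7]
grip_width: 0.0395
grip_force: 45.0
```

```bash
python3 - <<'E'
from ship import *
go([.4869,.0311,.155],76.66)
E
```

```text
t 23.70 pos [0.462  0.2316 0.1555] yaw 83.09 units (before turn) [-4.9   1.22  0.01] rz 1.61 tilt [0.0034 0.0008] w 0.0395
```

Emit:
jog_arm:
  motion: [-0.98,0.246,0,0,0,0,1,-0.98,0.246,0,0,0,0,1,-0.98,0.246,0,0,0,0,1,-0.98,0.246,0,0,0,0,1,-0.98,0.246,0,0,0,0,1,0,0,0,0,0,0.8,1,0,0,0,0,0,0.81,1,0,0,0,0,0,0,1,0,0,0,0,0,0,1]

```text
time: 24.82
position: [0.4858, 0.031, 0.1535]
tool_rot: [0.784, 0.62, -0.001, -0.001]
ft_force: [-0.1, 0.1, -1.9]
grip_width: 0.0397
grip_force: 45.0
```

```bash
python3 - <<'E'
from ship import *
go([.4869,.0311,.052],76.66)
E
```

```text
t 24.82 pos [0.4858 0.031  0.1535] yaw 76.70 units (before turn) [0.01 0.03 2.54] rz 0.01 tilt [-0.0018  0.0003] w 0.0397
```

Emit:
jog_arm:
  motion: [0,0.02,0.9,0,0,0,1,0,0,0.9,0,0,0,1,0,0,0.3,0,0,0,1,0,0,0.25,0,0,0,1,0,0,0.2,0,0,0,1,0,0,0,0,0,0,1]

```text
time: 25.58
position: [0.4873, 0.0307, 0.0524]
tool_rot: [0.784, 0.62, 0.0, 0.0]
ft_force: [-0.3, -0.5, -2.4]
grip_width: 0.0395
grip_force: 45.0
```

Emit:
jog_arm:
  motion: [0,0,0.04,0,0,0,1,0,0,0,0,0,0,-1,0,0,0,0,0,0,-1,0,0,0,0,0,0,-1,0,0,0,0,0,0,-1,0,0,-0.5,0,0,0,-1,0,0,-1,0,0,0,-1,0,0,-1,0,0,0,-1,0,0,-1,0,0,0,-1,0,0,-1,0,0,0,-1,0,0,0,0,0,0,-1]

```text
time: 26.95
position: [0.4891, 0.0305, 0.2338]
tool_rot: [0.784, 0.62, 0.003, 0.003]
ft_force: [-0.1, 0.5, -0.7]
grip_width: 0.0871
grip_force: 0.0
```

```bash
python3 - <<'E'
from ship import *
o=ob('w5')
for z in (0,.1,.15,.2): print(z,ray('wrist',np.array([(652,30),(660,230),(772,30),(772,280)])/1.56,z,o)[:,:2].round(3).tolist())
# lid left-front corner from scene cam
for z in (0,.15,.2): print(ray('scene',[(52,168),(133,157),(72,222),(140,205)],z)[:,:2].round(3).tolist())
go([.5897,.3497,.2],-1.2)
E
```

```text
0 [[0.745, 0.391], [0.759, 0.226], [0.842, 0.382], [0.864, 0.17]]
0.1 [[0.699, 0.375], [0.71, 0.245], [0.776, 0.368], [0.793, 0.201]]
0.15 [[0.676, 0.367], [0.686, 0.254], [0.743, 0.361], [0.757, 0.216]]
0.2 [[0.654, 0.359], [0.661, 0.264], [0.71, 0.354], [0.722, 0.232]]
[[1.222, 0.328], [1.102, 0.053], [0.82, 0.403], [0.764, 0.207]]
[[0.9, 0.392], [0.807, 0.182], [0.592, 0.45], [0.549, 0.3]]
[[0.793, 0.414], [0.709, 0.225], [0.516, 0.466], [0.477, 0.331]]
t 26.95 pos [0.4891 0.0305 0.2338] yaw 76.66 units (before turn) [8.35 0.61 0.84] rz 19.46 tilt [ 0.0076 -0.0013] w 0.0871
```

Emit:
jog_arm:
  motion: [0.928,0.072,0,0,0,0,-1,0.928,0.072,0,0,0,0,-1,0.928,0.072,0,0,0,0,-1,0.928,0.072,0,0,0,0,-1,0.928,0.072,0,0,0,0,-1,0.928,0.072,0,0,0,0,-1,0.928,0.072,0,0,0,0,-1,0.928,0.072,0,0,0,0,-1,0.928,0.072,0,0,0,0,-1,0,0,0,0,0,-0.8,-1,0,0,0,0,0,-0.9,-1,0,0,0,0,0,-0.9,-1]

```text
time: 28.45
position: [0.5884, 0.3495, 0.2283]
tool_rot: [0.724, 0.69, -0.002, -0.001]
ft_force: [0.0, 0.8, -0.5]
grip_width: 0.0873
grip_force: 0.0
```

Emit:
jog_arm:
  motion: [0,0,0,0,0,-1,-1,0,0,0,0,0,-1,-1,0,0,0,0,0,-1,-1,0,0,0,0,0,-1,-1,0,0,0,0,0,-1,-1,0,0,0,0,0,-1,-1,0,0,0,0,0,-1,-1,0,0,0,0,0,-1,-1,0,0,0,0,0,-1,-1,0,0,0,0,0,-1,-1,0,0,0,0,0,-1,-1,0,0,0,0,0,-1,-1]

```text
time: 29.95
position: [0.5885, 0.3493, 0.2284]
tool_rot: [0.381, 0.924, -0.001, -0.001]
ft_force: [0.9, 0.1, -0.6]
grip_width: 0.0871
grip_force: 0.0
```

Emit:
jog_arm:
  motion: [0,0,0,0,0,-1,-1,0,0,0,0,0,-1,-1,0,0,0,0,0,-1,-1,0,0,0,0,0,-1,-1,0,0,0.9,0,0,-1,-1,0,0,0.9,0,0,-1,-1,0,0,0.9,0,0,-1,-1,0,0,0.9,0,0,-1,-1,0,0,0,0,0,-1,-1,0,0,0,0,0,-1,-1,0,0,0,0,0,-0.9,-1,0,0,0,0,0,0,-1]

```text
time: 31.45
position: [0.5883, 0.3492, 0.0849]
tool_rot: [0.012, 1.0, -0.001, -0.001]
ft_force: [-0.4, -0.3, -0.5]
grip_width: 0.087
grip_force: 0.0
```

```bash
python3 - <<'E'
from ship import *
go([.5897,.3497,.025],178.8)
E
```

```text
t 31.45 pos [0.5883 0.3492 0.0849] yaw 178.60 units (before turn) [-0.03  0.01  1.5 ] rz -0.05 tilt [-0.003  -0.0011] w 0.0870
```

Emit:
jog_arm:
  motion: [-0.03,0,0.5,0,0,-0.05,-1,0,0,0.5,0,0,0,-1,0,0,0.44,0,0,0,-1,0,0,0,0,0,0,-1,0,0,0,0,0,0,1,0,0,0,0,0,0,1,0,0,0,0,0,0,1,0,0,0,0,0,0,1,0,0,0,0,0,0,1]
  grip_force: 25

```text
time: 32.58
position: [0.591, 0.3499, 0.0299]
tool_rot: [0.01, 1.0, 0.0, 0.001]
ft_force: [0.6, -0.1, 2.3]
grip_width: 0.0602
grip_force: 25.0
```

Emit:
jog_arm:
  motion: [0,0,0,0,0,0,-1,0,0,0.07,0,0,0,-1,0,0,0,0,0,0,-1,0,0,0,0,0,0,1,0,0,0,0,0,0,1,0,0,0,0,0,0,1,0,0,0,0,0,0,1,0,0,0,0,0,0,1]

```text
time: 33.58
position: [0.5907, 0.3497, 0.0264]
tool_rot: [0.01, 1.0, 0.0, 0.0]
ft_force: [-0.7, 0.6, 0.4]
grip_width: 0.0595
grip_force: 25.0
```

Emit:
jog_arm:
  motion: [0,0,-0.5,0,0,0,1,0,0,-1,0,0,0,1,0,0,-1,0,0,0,1,0,0,-1,0,0,0,1,0,0,-0.8,0,0,0,1,0,0,0,0,0,0,1]

```text
time: 34.33
position: [0.5928, 0.3506, 0.2034]
tool_rot: [0.01, 1.0, 0.002, 0.004]
ft_force: [0.3, -0.1, -0.3]
grip_width: 0.0596
grip_force: 25.0
```

```bash
python3 - <<'E'
from ship import *
a=S(SP,[[0,32,35]])[0]; print(a); go([*a[:2],.2],76.66)
E
```

```text
[0.5887 0.0398 0.035 ]
t 34.33 pos [0.5928 0.3506 0.2034] yaw 178.85 units (before turn) [-0.05 -7.77  0.08] rz 25.55 tilt [0.0084 0.0033] w 0.0596
```

Emit:
jog_arm:
  motion: [-0.01,-0.97,0,0,0,0,1,-0.01,-0.97,0,0,0,0,1,-0.01,-0.97,0,0,0,0,1,-0.01,-0.97,0,0,0,0,1,-0.01,-0.97,0,0,0,0,1,-0.01,-0.97,0,0,0,0,1,-0.01,-0.97,0,0,0,0,1,-0.01,-0.97,0,0,0,0,1,0,0,0,0,0,0.55,1,0,0,0,0,0,1,1,0,0,0,0,0,1,1,0,0,0,0,0,1,1]

```text
time: 35.83
position: [0.5866, 0.0393, 0.1973]
tool_rot: [0.135, 0.991, 0.0, -0.001]
ft_force: [-0.5, -0.4, -0.1]
grip_width: 0.0598
grip_force: 25.0
```

Emit:
jog_arm:
  motion: [0,0,0,0,0,1,1,0,0,0,0,0,1,1,0,0,0,0,0,1,1,0,0,0,0,0,1,1,0,0,0,0,0,1,1,0,0,0,0,0,1,1,0,0,0,0,0,1,1,0,0,0,0,0,1,1,0,0,0,0,0,1,1,0,0,0,0,0,1,1,0,0,0,0,0,1,1,0,0,0,0,0,1,1]

```text
time: 37.33
position: [0.5865, 0.0394, 0.1973]
tool_rot: [0.526, 0.85, -0.001, -0.001]
ft_force: [-0.4, -0.1, -1.7]
grip_width: 0.0595
grip_force: 25.0
```

Emit:
jog_arm:
  motion: [0,0,0,0,0,1,1,0,0,0,0,0,1,1,0,0,0,0,0,1,1,0,0,0,0,0,1,1,0,0,0.5,0,0,1,1,0,0,0.5,0,0,1,1,0,0,0.5,0,0,1,1,0,0,0.5,0,0,1,1,0,0,0,0,0,1,1,0,0,0,0,0,1,1,0,0,0,0,0,0,1,0,0,0,0,0,0,1]

```text
time: 38.83
position: [0.5872, 0.0394, 0.118]
tool_rot: [0.784, 0.62, -0.0, -0.0]
ft_force: [-0.4, 0.9, 0.2]
grip_width: 0.0601
grip_force: 25.0
```

```bash
python3 - <<'E'
from ship import *
a=S(SP,[[0,32,35]])[0]; go([*a[:2],.0495],76.66); snap('w6')
I=cv2.imread('pics/w6.png')
cv2.imwrite('pics/w6a.png',cv2.resize(I,None,fx=1.5,fy=1.5,interpolation=cv2.INTER_CUBIC))
E
```

```text
t 38.83 pos [0.5872 0.0394 0.118 ] yaw 76.70 units (before turn) [0.02 0.03 1.71] rz 0.01 tilt [-0.001   0.0001] w 0.0601
```

View pics/w6a.png

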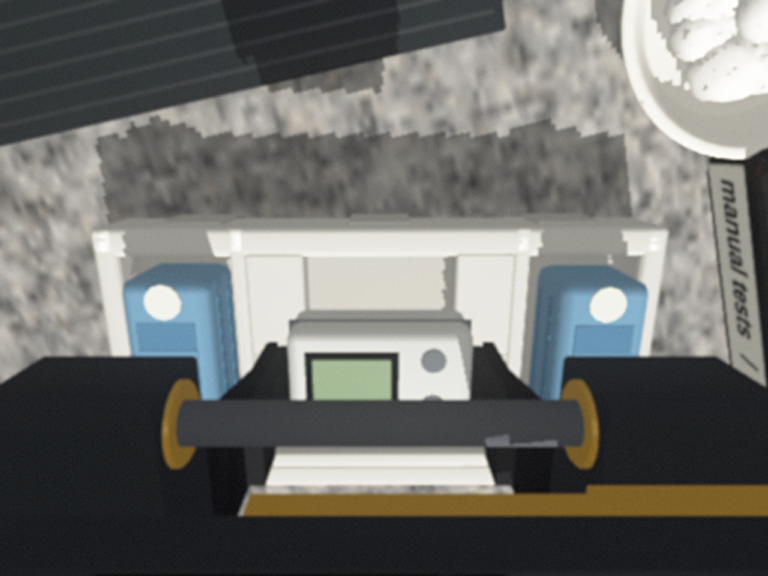

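The logger hangs level above its pocket, and both bricks sit in their end pockets. I lower it.

Emit:
jog_arm:
  motion: [0,0.03,0.6,0,0,0,1,0,0,0.5,0,0,0,1,0,0,0.3,0,0,0,1,0,0,0.2,0,0,0,1,0,0,0.11,0,0,0,1,0,0,0,0,0,0,1,0,0,0,0,0,0,1]

```text
time: 39.75
position: [0.5892, 0.039, 0.0504]
tool_rot: [0.784, 0.62, 0.0, 0.0]
ft_force: [0.5, -0.3, -0.8]
grip_width: 0.0596
grip_force: 25.0
```

Emit:
jog_arm:
  motion: [0,0,0.04,0,0,0,1,0,0,0,0,0,0,-1,0,0,0,0,0,0,-1,0,0,0,0,0,0,-1,0,0,0,0,0,0,-1,0,0,-0.5,0,0,0,-1,0,0,-1,0,0,0,-1,0,0,-1,0,0,0,-1,0,0,-1,0,0,0,-1,0,0,-1,0,0,0,-1]

```text
time: 41.0
position: [0.5885, 0.039, 0.2297]
tool_rot: [0.785, 0.62, -0.0, -0.0]
ft_force: [0.4, -0.2, -0.1]
grip_width: 0.0873
grip_force: 0.0
```

Emit:
jog_arm:
  motion: [0.866,-0.634,0,0,0,0,-1,0.866,-0.634,0,0,0,0,-1,0.866,-0.634,0,0,0,0,-1,0.866,-0.634,0,0,0,0,-1,0.866,-0.634,0,0,0,0,-1,0.866,-0.634,0,0,0,0,-1,0.866,-0.634,0,0,0,0,-1,0.866,-0.634,0,0,0,0,-1,0,0,0,0,0,0.54,-1,0,0,0,0,0,1,-1,0,0,0,0,0,1,-1,0,0,0,0,0,1,-1]

```text
time: 42.5
position: [0.4551, 0.3555, 0.2283]
tool_rot: [0.856, 0.518, -0.0, -0.0]
ft_force: [0.9, -0.4, 0.2]
grip_width: 0.0872
grip_force: 0.0
```

Emit:
jog_arm:
  motion: [0,0,0,0,0,1,-1,0,0,0,0,0,1,-1,0,0,0,0,0,1,-1,0,0,0,0,0,1,-1,0,0,0,0,0,1,-1,0,0,0,0,0,1,-1,0,0,0,0,0,1,-1,0,0,0,0,0,1,-1,0,0,0,0,0,1,-1,0,0,0,0,0,1,-1,0,0,0,0,0,1,-1,0,0,0,0,0,1,-1]

```text
time: 44.0
position: [0.4552, 0.3554, 0.2283]
tool_rot: [0.992, 0.125, -0.0, 0.0]
ft_force: [0.3, -0.2, 0.2]
grip_width: 0.0869
grip_force: 0.0
```

Emit:
jog_arm:
  motion: [0,0,0,0,0,1,-1,0,0,0,0,0,1,-1,0,0,1,0,0,0,-1,0,0,1,0,0,0,-1,0,0,1,0,0,0,-1,0,0,0.5,0,0,0,-1,0,0,0,0,0,0,-1,0,0,0,0,0,0,-1]

```text
time: 45.0
position: [0.456, 0.3559, 0.0891]
tool_rot: [0.998, 0.057, 0.001, -0.0]
ft_force: [0.1, 0.2, -0.2]
grip_width: 0.0869
grip_force: 0.0
```

```bash
python3 - <<'E'
from ship import *
st(); go([.4552,.3558,.024],6.5)
E
```

```text
t 45.0 p [0.456  0.3559 0.0891] yaw x 6.485702634947341 tilt z [ 0.0014  0.0007 -1.    ] w 0.08685224494029832 q [0.4696 0.6653 1.6685 0.     0.8062 1.9271]
t 45.00 pos [0.456  0.3559 0.0891] yaw 6.49 units (before turn) [-0.02 -0.    1.63] rz -0.0 tilt [0.0014 0.0007] w 0.0869
```

Emit:
jog_arm:
  motion: [-0.02,0,0.6,0,0,0,-1,0,0,0.6,0,0,0,-1,0,0,0.41,0,0,0,-1,0,0,0,0,0,0,-1,0,0,0,0,0,0,1,0,0,0,0,0,0,1,0,0,0,0,0,0,1,0,0,0,0,0,0,1]
  grip_force: 15

```text
time: 46.0
position: [0.4552, 0.3557, 0.0248]
tool_rot: [0.998, 0.057, 0.001, -0.0]
ft_force: [0.1, -0.0, 4.5]
grip_width: 0.0703
grip_force: 15.0
```

Emit:
jog_arm:
  motion: [0,0,-0.5,0,0,0,1,0,0,-1,0,0,0,1,0,0,-1,0,0,0,1,0,0,-1,0,0,0,1,0,0,-0.8,0,0,0,1,0,0,0,0,0,0,1,0,0,0,0,0,0,1]

```text
time: 46.88
position: [0.4537, 0.3549, 0.1949]
tool_rot: [0.998, 0.057, -0.001, 0.0]
ft_force: [-0.1, -1.0, -0.5]
grip_width: 0.0696
grip_force: 15.0
```

```bash
python3 - <<'E'
from ship import *
a=S(SP,[[0,-27,56]])[0]; print(a); go([*a[:2],.2],76.66)
E
```

```text
[ 0.5751 -0.0176  0.056 ]
t 46.88 pos [0.4537 0.3549 0.1949] yaw 6.48 units (before turn) [ 1.96  9.6  -0.13] rz -17.54 tilt [-0.002 -0.001] w 0.0696
```

Emit:
jog_arm:
  motion: [0.194,0.96,0,0,0,0,1,0.194,0.96,0,0,0,0,1,0.194,0.96,0,0,0,0,1,0.194,0.96,0,0,0,0,1,0.194,0.96,0,0,0,0,1,0.194,0.96,0,0,0,0,1,0.194,0.96,0,0,0,0,1,0.194,0.96,0,0,0,0,1,0.194,0.96,0,0,0,0,1,0.194,0.96,0,0,0,0,1,0,0,0,0,0,-0.54,1,0,0,0,0,0,-1,1]

```text
time: 48.38
position: [0.5738, -0.018, 0.1934]
tool_rot: [0.994, 0.11, -0.002, -0.001]
ft_force: [-0.6, 0.1, -0.8]
grip_width: 0.0699
grip_force: 15.0
```

Emit:
jog_arm:
  motion: [0,0,0,0,0,-1,1,0,0,0,0,0,-1,1,0,0,0,0,0,-1,1,0,0,0,0,0,-1,1,0,0,0,0,0,-1,1,0,0,0,0,0,-1,1,0,0,0,0,0,-1,1,0,0,0,0,0,-1,1,0,0,0,0,0,-1,1,0,0,0,0,0,-1,1,0,0,0,0,0,-1,1,0,0,0,0,0,-1,1]

```text
time: 49.88
position: [0.5737, -0.0171, 0.1936]
tool_rot: [0.863, 0.506, -0.002, -0.002]
ft_force: [-0.6, 0.2, -0.6]
grip_width: 0.0697
grip_force: 15.0
```

Emit:
jog_arm:
  motion: [0,0,0,0,0,-1,1,0,0,0,0,0,-1,1,0,0,0,0,0,-1,1,0,0,0,0,0,-1,1,0,0,0,0,0,0,1,0,0,0,0,0,0,1]

```text
time: 50.62
position: [0.5744, -0.0172, 0.1947]
tool_rot: [0.785, 0.62, -0.001, -0.001]
ft_force: [-0.3, -0.5, -1.3]
grip_width: 0.0698
grip_force: 15.0
```

```bash
python3 - <<'E'
from ship import *
a=S(SP,[[0,-27,56]])[0]; go([*a[:2],.063],76.66); snap('w7')
cv2.imwrite('pics/side7.png',robot.camera('side')); cv2.imwrite('pics/scene7.png',robot.camera('scene'))
a=cv2.resize(cv2.imread('pics/w7.png')[:330],None,fx=1,fy=1); s=cv2.imread('pics/side7.png')[150:300,230:350]; c=cv2.imread('pics/scene7.png')[160:250,170:290]
s=cv2.resize(s,(400,500)); top=a[:300,:400]
r=cv2.resize(c,(400,300)); out=np.zeros((600,800,3),np.uint8); out[:300,:400]=a[:300,56:456]; out[300:,:400]=r; out[:500,400:]=s
cv2.imwrite('pics/m7.png',out)
E
```

```text
t 50.62 pos [ 0.5744 -0.0172  0.1947] yaw 76.59 units (before turn) [-0.    0.02  3.29] rz -0.02 tilt [-0.0023  0.0005] w 0.0698
```

View pics/m7.png

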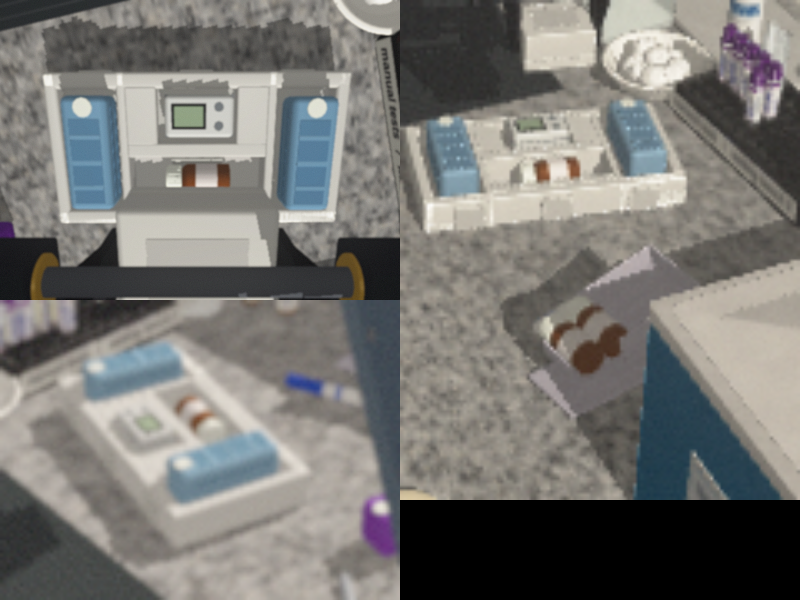

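All parts are in place: bricks and logger sit in their pockets, the vial lies centred in the cradle, and two vials are at the chute stop. The cover is held above the cradle, so I lower it now.

Emit:
jog_arm:
  motion: [0,0.02,0.8,0,0,0,1,0,0,0.8,0,0,0,1,0,0,0.7,0,0,0,1,0,0,0.5,0,0,0,1,0,0,0.3,0,0,0,1,0,0,0.17,0,0,0,1,0,0,0,0,0,0,1,0,0,0,0,0,0,1]

```text
time: 51.78
position: [0.5764, -0.0176, 0.0659]
tool_rot: [0.785, 0.62, 0.0, 0.001]
ft_force: [-0.7, -0.5, 0.1]
grip_width: 0.0701
grip_force: 15.0
```

Emit:
jog_arm:
  motion: [0,-0.02,0.1,0,0,0,1,0,0,0,0,0,0,1,0,0,0,0,0,0,1]

```text
time: 52.15
position: [0.5751, -0.0173, 0.0612]
tool_rot: [0.785, 0.62, 0.0, 0.0]
ft_force: [0.3, -0.2, -0.2]
grip_width: 0.0701
grip_force: 15.0
```

Emit:
jog_arm:
  motion: [0,0,0,0,0,0,-1,0,0,0,0,0,0,-1,0,0,0,0,0,0,-1,0,0,0,0,0,0,-1,0,0,-0.5,0,0,0,-1,0,0,-1,0,0,0,-1,0,0,-1,0,0,0,-1,0,0,-1,0,0,0,-1,0,0,-1,0,0,0,-1,-1,0,-1,0,0,0,-1,-1,0,0,0,0,0,-1,0,0,0,0,0,0,-1]

```text
time: 53.65
position: [0.5562, -0.0974, 0.2818]
tool_rot: [0.786, 0.619, 0.0, 0.001]
ft_force: [0.4, 1.0, -0.4]
grip_width: 0.087
grip_force: 0.0
```

```bash
python3 - <<'E'
from ship import *
st(); snap('w8')
s=robot.camera('side'); c=robot.camera('scene'); a=cv2.imread('pics/w8.png')
out=np.zeros((600,800,3),np.uint8); out[:300,:400]=a[:300,56:456]; out[300:,:400]=cv2.resize(c[160:250,170:290],(400,300)); out[:500,400:]=cv2.resize(s[150:300,230:350],(400,500))
cv2.imwrite('pics/m8.png',out)
E
```

```text
t 53.65 p [ 0.5562 -0.0974  0.2818] yaw x 76.4374345961428 tilt z [ 0.001  -0.0009 -1.    ] w 0.08702395861053584 q [-0.371   0.3916  1.5289 -0.0005  1.2198 -0.1341]
```

View pics/m8.png

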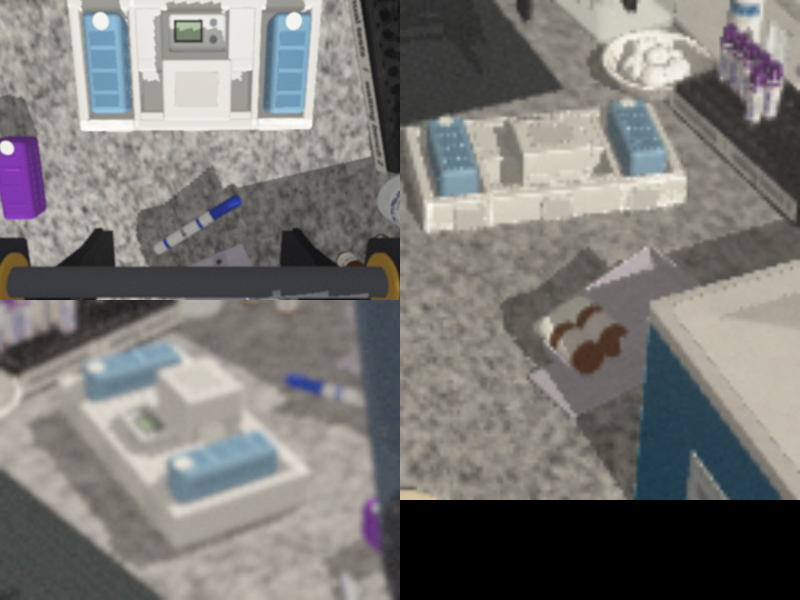

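The cover stands upright over the vial, the bricks and logger are flat in their pockets, and two vials rest at the chute stop. The gripper is clear, so I hand in.

```bash
python3 -c "
from rig import robot
print(robot.hand_in())"
```

```text
the job is handed in; nothing more can be done
None
```

I handed the job in at about 54 s of the 112 s allowed: the vial is in the cradle under its cover, with a brick in each end pocket, the logger in its pocket, and the other two vials at the chute stop. The last camera views show everything in place, but the hand-in gave no pass or fail result.

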